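# Draw the ruler out of the half-covered desk box

## Task

Fish the wooden ruler out of the long desk box: one end of it is tucked under the cover, so see which end of the box is covered today, lift the ruler's open end first and draw it out at a slant through the uncovered part, without forcing it against the cover. Finish still holding the ruler in the gripper, level, still and about a hand's breadth or more above the box; do not put it down, and leave everything else on the desk and in the box where it is.

Things in the scene. Friction and masses are not known exactly. Their poses are not given: they have to be found in the camera images.
- ruler: Loose plain wooden ruler, a straight bar 30 (x) x 300 (y) x 10 (z) mm, about 70 g, black tick marks along one edge of its top face. It lies flat on the box's inner floor, lengthwise, roughly centred. Origin: centre of its underside; y runs along its length, z up.
- ruler_end_a (a point): Centre of the ruler's end face at its +y end, 150 mm from its middle and 5 mm above its underside.
- ruler_end_b (a point): Centre of the ruler's end face at its -y end, likewise.
- box: Fixed long plywood desk box with a grey felt floor and open top, outside 142 (x) x 342 (y) x 48 (z) mm, walls 6 mm, inner floor 6 mm above the desk, so inside 130 x 330 x 42 mm. Origin: centre of its underside on the desk; y runs along its length, z up. An eraser and a sharpener lie in it too, one near each end, near the side walls.
- cover: Plywood cover plate 142 (x) x 121 (y) x 5 (z) mm, fixed fast on top of one end of the box, +y or -y, flush with that end; underside 48, top 53 mm above the desk. Its origin (centre of its underside) is 110.5 mm from the box's middle along the box's y; axes parallel to the box's. It leaves 215 mm of the 330 mm inner length open, less than the ruler's length.
- strips: Two grey edge strips, each 6 x 121 x 5 mm, fixed on top of the two side walls at the other, open end of the box (tops 53 mm above the desk); nothing spans between them, and the end wall there is 48 mm high. Origin: midway between them, level with their undersides.
- eraser: Loose white eraser 20 x 42 x 12 mm in the box, near its -y end by the +x side wall. Leave alone. Origin: centre of underside.
- sharpener: Loose metal pencil sharpener 16 x 26 x 12 mm in the box, near its +y end by the -x side wall. Leave alone. Origin: centre of underside.
- mouse: Loose black computer mouse 100 x 58 x 30 mm on the desk, bystander. Origin: centre of underside.
- stapler: Loose black stapler 140 x 36 x 53 mm on the desk, bystander. Origin: centre of underside.
- mug: Loose white mug, 82 mm across, 95 mm high, bystander. Origin: centre of underside.
- candle: Loose dark red candle glass, 84 mm across, 92 mm high, bystander. Origin: centre of underside.
- notepad: Loose block of yellow notes 76 x 76 x 14 mm, bystander. Origin: centre of underside.

How it is judged:
By the outcome, as a careful person would: the job done as asked, in the order asked, and still so for the second after the job is handed in, while the arm keeps its last pose, push and grip.
It also fails if it takes over 38 s, if anything falls off the work surface, if the arm or the gripper's body presses on something with over 40 N, if the wrist force passes 120 N, or if a joint passes its speed limit or range.

## Robot

A 7-joint arm with a two-finger parallel gripper is mounted at the origin on the work surface. World frame = base frame: x ahead of the robot, y to its left, z up, the work surface at z = 0. Lengths are in m, angles in rad, forces in N, time in s.
With the tool pointing down it reaches from about 0.425 to 0.925 m from the base axis. Payload 6.8 kg.
Tool frame: the origin (TCP) lies on the centre line of the jaws, within the pads' length; the fingertips stand 14 mm ahead of it and the grasp point (between the pads) lies 5 mm behind it; z points along the fingers, y is the line along which they close (so a half turn about z gives the same grasp; the last joint's range is limited). The gripper opens to 85 mm and grips with 20 to 120 N. Pads are 22 mm wide; open, the fingers measure 114 mm over their backs; the gripper's body (76 mm by 85 mm) begins 54 mm behind the grasp point. The pads swing forward as they close: fully open they stand 13 mm farther back than shut.
Start: joints at [-1.227, 0.477, 0.022, 1.555, -0.011, 1.109, -0.083], TCP at [0.295, 0.607, 0.245] pointing down, gripper open.
Joint ranges: [-2.96, 2.96], [-0.34, 2.1], [-1.41, 1.46], [0.24, 2.44], [-1.37, 4.51], [0.17, 1.92], [-2.96, 2.96]. Speed limits (rad/s): [2.39, 2.39, 3.14, 3.14, 3.14, 3.14, 3.14].

## Interface

Orientations are given as a unit quaternion [w, x, y, z].
In Python, from station import bot gives the robot as it stands. The module is installed in compiled form; this text tells all that it offers.
- The arm moves only by the tool drive_tool, never from a script. Its argument "commands" is a list of rows, each an object with "hand": the opening, from 0 (shut) to 1 (fully open); "translation": the shift along the world's x, y, z in mm, a list of three; "angular": the turn, a rotation vector about the world's x, y, z in rad, a list of three. In form: [{"hand": hand, "translation": [tx, ty, tz], "angular": [ax, ay, az]}, ...]. A call has 1 to 12 rows; each row is the pose to reach, as a shift and turn from the pose commanded when the call began; what a row does not reach only later rows make up. A row lasts 1/8 s, in which the tool goes at most 62.5 mm and 10.7 degrees, less where a joint would pass 70% of its speed; a pose out of reach is approached as far as the arm can. A call with a gripper value outside its range is refused whole. The fingers move at their own pace and stop on an object; "force" is the grip in N (left out, the last holds). Time passes only in rows, so rows that repeat a pose let the fingers close. It gives the time, the measured TCP pose, the force, the opening and the grip force at its end, in the units of the state.
- bot.get_obs(): the state, without advancing time (a new reading comes with each control period).
- bot.read_camera(name): name is "side" or "top" or "wrist"; returns the picture (480x640x3 uint8, red, green, blue); there is no depth.
- bot.camera_model(name): a dict with "fx", "fy", "cx", "cy" (pixels), "k1" (the pictures are not rectified: a ray, as slopes to the right and down, at radius r is drawn at 1 + k1 r^2 times it, then the intrinsics apply), "view" (4x4, takes a point from world to camera coordinates). Camera axes: x right, y up, looking along -z (the intrinsics and any distortion apply to the point x, -y, -z); pixel columns grow to the right and rows downward; lengths in m; the calibration is good to about 2 mm. A picture is of the moment at which its call begins: read the wrist's pose just before it. camera_model takes no time and is no camera call; for the wrist camera it gives the pose at the moment of the call.
- bot.hand_in(): hands the job in; it is judged then, once.
Trained networks look in the newest picture that a camera, given by its name, has taken for a name from the list of things; names that differ only in an ending like _2 or _b are one class to them, and where a whole thing is asked for, a point or a joint stands for the part that bears it (a point fixed in the world has none). Each returns a list of dicts, best first, with "score" (0 to 1); they miss things now and then, are a little off and sometimes report something else, mostly with a low value. They report only what shows in the picture. A call takes as long as a camera call.
- bot.find_in(camera, query): "position" ([column, row] in pixels, amid what is visible of it).
- bot.outline_of(camera, query): "pixels" (480x640 bool, what is visible of it) and "position" ([column, row] in pixels, amid what is visible of it).
The state is a dict: "t": time; "q": joint angles; "joint_vel": joint speeds; "joint_torque": joint torques, N m; "eef_pos": TCP position; "tool_rot": TCP orientation; "contact_force": force on the tool from outside, world axes, zero at the start; "torque": the same for the moment, N m; "gripper_width": opening from 0.0 (shut) to 1.0 (fully open); "grasp_force": force on a finger pad.
Only numpy, scipy, OpenCV 4.12 (cv2) and the standard library are available. Lean on these libraries where they do the work, as an engineer would, in place of code of your own. Each camera call takes 0.05 s, during which the arm holds its last target. There are 200 camera calls.

## Working session

There is one attempt and no reset: what is moved stays moved. The work goes in short steps, Python scripts to look and compute and a tool call to move; the robot and the scene stay as the last step left them, time stands still between calls to the robot, and variables do not carry over. Pictures are saved under pics/ and viewed, at most 10 in all, crops included, and the job is handed in when it is done.

Besides the shell and the picture viewer there is one more tool, called after "Call:" by a JSON object that holds its "method" and its "body". drive_tool: Moves the arm, as the interface text tells. Its arguments: {"type":"object","properties":{"commands":{"type":"array","items":{"type":"object","properties":{"hand":{"type":"number"},"translation":{"type":"array","items":{"type":"number"}},"angular":{"type":"array","items":{"type":"number"}}}}},"force":{"type":"number"}},"required":["commands"]}

```bash
mkdir -p pics; cat > h.py <<'E'
import numpy as np, cv2
from station import bot
def ray(cam,px,m=None):
    m=m or bot.camera_model(cam); V=np.array(m["view"])
    K=np.array([[m["fx"],0,m["cx"]],[0,m["fy"],m["cy"]],[0,0,1.]])
    p=cv2.undistortPoints(np.array(px,float).reshape(-1,1,2),K,np.array([m["k1"],0,0,0.])).reshape(-1,2)
    d=np.c_[p[:,0],-p[:,1],-np.ones(len(p))]@V[:3,:3]
    return -V[:3,:3].T@V[:3,3],d
def at_z(cam,px,z,m=None):
    c,d=ray(cam,px,m); return c+d*((z-c[2])/d[:,2])[:,None]
def proj(cam,P,m=None):
    m=m or bot.camera_model(cam);V=np.array(m["view"]);p=np.atleast_2d(P)@V[:3,:3].T+V[:3,3]
    s=np.c_[p[:,0],-p[:,1]]/-p[:,2:]; s=s*(1+m["k1"]*(s**2).sum(1,keepdims=True))
    return s*[m["fx"],m["fy"]]+[m["cx"],m["cy"]]
def snap(cam,name):
    im=bot.read_camera(cam); cv2.imwrite(f"pics/{name}.png",im[:,:,::-1]); return im
E
python3 - <<'E'
from h import *
np.set_printoptions(precision=4,suppress=True)
o=bot.get_obs();print(o)
for c in ["top","side"]:
    snap(c,c+"0")
    for q in ["ruler","box","cover","strips","eraser","sharpener"]+(["mouse","stapler","mug","candle","notepad"] if c=="top" else []):
        r=bot.outline_of(c,q)
        for d in r[:2]:
            rect=cv2.minAreaRect(np.argwhere(d["pixels"])[:,::-1].astype(np.float32)) if d["pixels"].any() else None
            z={"ruler":.016,"cover":.053,"strips":.053}.get(q,.02)
            print(c,q,round(d["score"],2),np.round(d["position"],1),at_z(c,[d["position"]],z)[0],"corners",at_z(c,cv2.boxPoints(rect),z)[:,:2].round(3).tolist() if c=="top" else "")
E
```

```text
{'t': 0.0, 'q': array([-1.2271,  0.4778,  0.0223,  1.5565, -0.0115,  1.1093, -0.0831]), 'joint_vel': array([ 0.0001,  0.0007,  0.0005,  0.0007, -0.0004, -0.0015,  0.0017]), 'joint_torque': array([  0.0007, -59.6466,   1.6083, -28.1184,   0.0126,   0.0093,
         0.    ]), 'eef_pos': array([0.2944, 0.6068, 0.2443]), 'tool_rot': array([-0.0002,  0.2239,  0.9746, -0.0009]), 'contact_force': array([-0.6226, -0.0581,  0.7851]), 'torque': array([0.0159, 0.0146, 0.0173]), 'grasp_force': 0.0, 'gripper_width': 0.9977844411731661}
top ruler 0.72 [296.1 247.1] [0.5216 0.0539 0.016 ] corners [[0.544, 0.177], [0.61, -0.04], [0.47, -0.082], [0.405, 0.134]]
top ruler 0.57 [292.8 256.9] [0.4965 0.063  0.016 ] corners [[0.49, 0.162], [0.546, -0.034], [0.512, -0.043], [0.457, 0.153]]
top box 0.95 [297.4 248.3] [0.5182 0.0505 0.02  ] corners [[0.543, 0.177], [0.608, -0.042], [0.468, -0.083], [0.405, 0.134]]
top cover 0.59 [236.8 273. ] [0.4577 0.2028 0.053 ] corners [[0.508, 0.29], [0.542, 0.171], [0.402, 0.13], [0.369, 0.249]]
top cover 0.58 [295.3 248.6] [0.5152 0.0547 0.053 ] corners [[0.541, 0.17
[... 758 characters left out ...]
, 0.612], [0.635, 0.54], [0.562, 0.452], [0.477, 0.524]]
top candle 0.74 [520.7 216.3] [ 0.5866 -0.535   0.02  ] corners [[0.619, -0.466], [0.644, -0.579], [0.561, -0.595], [0.536, -0.482]]
top candle 0.64 [293.3 256.2] [0.4981 0.0615 0.02  ] corners [[0.491, 0.161], [0.547, -0.035], [0.513, -0.044], [0.457, 0.151]]
top notepad 0.62 [482.6 270.1] [ 0.4492 -0.4261  0.02  ] corners [[0.469, -0.372], [0.505, -0.443], [0.434, -0.478], [0.398, -0.407]]
side ruler 0.92 [281.5 250.6] [0.5074 0.0902 0.016 ] corners 
side box 0.56 [284.3 256.1] [0.5053 0.0547 0.02  ] corners 
side cover 0.74 [248.  222.8] [0.4401 0.2061 0.053 ] corners 
side strips 0.78 [275.7 267.7] [ 0.4559 -0.0409  0.053 ] corners
```

View pics/top0.png

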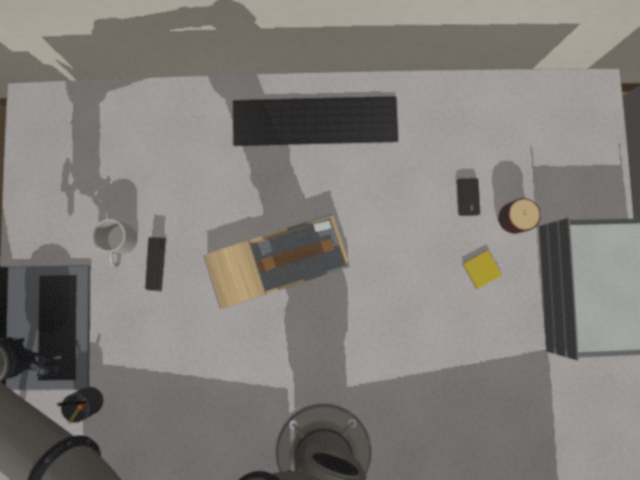

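View pics/side0.png

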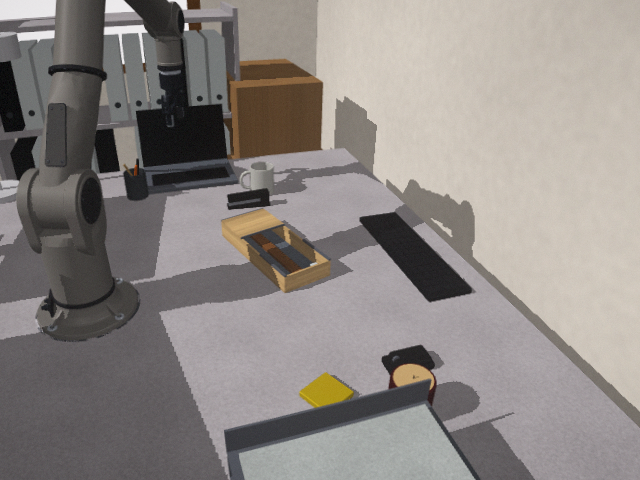

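The top view shows the cover on the left, the world +y end of the box, spanning pixels (205–265, 240–305). The ruler (265–335, 240–265) has its open end toward (335, 245) and the eraser is beside it at (321, 226). The side view agrees. I'll hover above the open half and take a wrist look.

Call:
{"method": "drive_tool", "body": {"commands": [{"hand":1,"translation":[209,-561,0],"angular":[0,0,-0.835]},{"hand":1,"translation":[209,-561,0],"angular":[0,0,-0.835]},{"hand":1,"translation":[209,-561,0],"angular":[0,0,-0.835]},{"hand":1,"translation":[209,-561,0],"angular":[0,0,-0.835]},{"hand":1,"translation":[209,-561,0],"angular":[0,0,-0.835]},{"hand":1,"translation":[209,-561,0],"angular":[0,0,-0.835]},{"hand":1,"translation":[209,-561,0],"angular":[0,0,-0.835]},{"hand":1,"translation":[209,-561,0],"angular":[0,0,-0.835]},{"hand":0.6,"translation":[209,-561,0],"angular":[0,0,-0.835]},{"hand":0.6,"translation":[209,-561,0],"angular":[0,0,-0.835]},{"hand":0.6,"translation":[209,-561,0],"angular":[0,0,-0.835]},{"hand":0.6,"translation":[209,-561,0],"angular":[0,0,-0.835]}]}}

```text
t: 2.45
eef_pos: [0.5035, 0.0471, 0.2453]
tool_rot: [-0.0, 0.6, 0.8, 0.0]
contact_force: [-0.2, 0.5, 0.3]
gripper_width: 0.597
grasp_force: 0.0
```

```bash
python3 - <<'E'
from h import *
np.set_printoptions(precision=4,suppress=True)
o=bot.get_obs();print(o["eef_pos"],o["tool_rot"],o["q"])
m=bot.camera_model("wrist")
snap("wrist","w0")
for q,z in [("ruler",.016),("eraser",.018),("sharpener",.018),("cover",.053),("box",.05)]:
    for d in bot.outline_of("wrist",q)[:1]:
        rect=cv2.minAreaRect(np.argwhere(d["pixels"])[:,::-1].astype(np.float32))
        b=cv2.boxPoints(rect)
        print(q,round(d["score"],2),np.round(d["position"],1),at_z("wrist",[d["position"]],z,m)[0],b.round().tolist(),at_z("wrist",b,z,m)[:,:2].round(4).tolist())
E
```

```text
[0.5035 0.0471 0.2453] [-0.0002  0.5997  0.8003  0.0002] [-0.6154  0.2043  0.4621  1.9783 -0.1096  0.9828  0.184 ]
ruler 0.67 [319.8 172.9] [0.4986 0.0712 0.016 ] [[300.0, 287.0], [305.0, 65.0], [339.0, 65.0], [335.0, 288.0]] [[0.5118, -0.0413], [0.46, 0.1564], [0.4886, 0.1643], [0.5447, -0.0323]]
eraser 0.65 [370.7 276.4] [ 0.5742 -0.0107  0.018 ] [[359.0, 296.0], [363.0, 253.0], [385.0, 256.0], [381.0, 298.0]] [[0.5697, -0.033], [0.5601, 0.0097], [0.5807, 0.0135], [0.591, -0.0293]]
cover 0.75 [317.6  32.1] [0.4657 0.1768 0.053 ] [[223.0, 0.0], [414.0, 0.0], [414.0, 66.0], [223.0, 66.0]] [[0.3917, 0.1789], [0.5281, 0.2188], [0.5435, 0.1747], [0.4025, 0.1334]]
box 0.96 [301.8 181.3] [0.485  0.0641 0.05  ] [[228.0, 66.0], [409.0, 64.0], [411.0, 322.0], [230.0, 323.0]] [[0.4054, 0.1347], [0.5399, 0.1752], [0.616, -0.0317], [0.4569, -0.0799]]
```

View pics/w0.png

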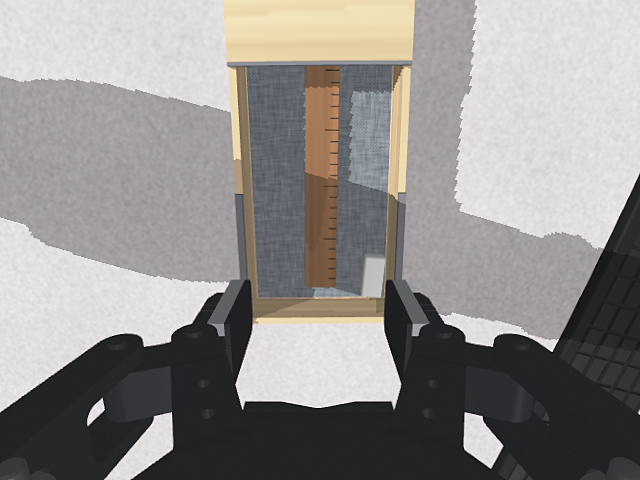

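The wrist view confirms it: the ruler runs from (318, 288) at its open end to under the cover edge at (322, 65). The eraser sits at (371, 276), clear of the planned grasp 90 mm from the open end. I'll descend.

Call:
{"method": "drive_tool", "body": {"commands": [{"hand":0.6,"translation":[1,3,-60],"angular":[0,0,-0.01]},{"hand":0.6,"translation":[1,3,-120],"angular":[0,0,-0.01]},{"hand":0.6,"translation":[1,3,-170],"angular":[0,0,-0.01]},{"hand":0.6,"translation":[1,3,-200],"angular":[0,0,-0.01]},{"hand":0.6,"translation":[1,3,-212],"angular":[0,0,-0.01]},{"hand":0.6,"translation":[1,3,-220],"angular":[0,0,-0.01]},{"hand":0.6,"translation":[1,3,-224],"angular":[0,0,-0.01]},{"hand":0.6,"translation":[1,3,-224],"angular":[0,0,-0.01]}]}}

```text
t: 3.75
eef_pos: [0.5052, 0.0495, 0.0219]
tool_rot: [0.0, 0.604, 0.797, 0.001]
contact_force: [-0.9, 0.1, -0.1]
gripper_width: 0.596
grasp_force: 0.0
```

Call:
{"method": "drive_tool", "body": {"commands": [{"hand":0.45,"translation":[0,0,-1],"angular":[0,0,0]},{"hand":0.3,"translation":[0,0,-1],"angular":[0,0,0]},{"hand":0.2,"translation":[0,0,-1],"angular":[0,0,0]},{"hand":0.2,"translation":[0,0,-1],"angular":[0,0,0]},{"hand":0.2,"translation":[0,0,-1],"angular":[0,0,0]},{"hand":0.2,"translation":[0,0,-1],"angular":[0,0,0]}], "force": 40}}

```text
t: 4.5
eef_pos: [0.5051, 0.0494, 0.021]
tool_rot: [0.0, 0.604, 0.797, 0.0]
contact_force: [-2.2, 0.6, 5.7]
gripper_width: 0.334
grasp_force: 39.8
```

```bash
python3 - <<'E'
from h import *
np.set_printoptions(precision=4,suppress=True)
o=bot.get_obs();print(o["eef_pos"],o["tool_rot"],o["gripper_width"],o["grasp_force"])
snap("wrist","w1")
# slant plan: box frame dir u (toward open end), tilt about pivot = far-end lower corner
yaw=np.radians(2*np.degrees(np.arctan2(o["tool_rot"][2],o["tool_rot"][1]))-90)
u=np.array([np.sin(yaw),-np.cos(yaw),0]); ax=np.cross(u,[0,0,1]) # rot about ax takes u->up
L=.21; p0=o["eef_pos"]; h=p0[2]-.006
print("yaw",np.degrees(yaw),"u",u,"ax",ax)
for t in np.radians([2,4,6,8,10,11]):
    du=L*np.cos(t)-h*np.sin(t)-L; dz=L*np.sin(t)+h*np.cos(t)-h+.003*min(1,t/np.radians(4))
    print(round(np.degrees(t)),(u*du*1000+[0,0,dz*1000]).round(1),(ax*t).round(4))
print("slide dir per 100mm",(u*np.cos(t)+[0,0,np.sin(t)])*100)
E
```

```text
[0.5051 0.0494 0.021 ] [0.0002 0.6039 0.797  0.0004] 0.33445795919237803 39.81842279434204
yaw 15.693664120014914 u [ 0.2705 -0.9627  0.    ] ax [-0.9627 -0.2705  0.    ]
2 [-0.2  0.6  8.8] [-0.0336 -0.0094  0.    ]
4 [-0.4  1.5 17.6] [-0.0672 -0.0189  0.    ]
6 [-0.7  2.6 24.9] [-0.1008 -0.0283  0.    ]
8 [-1.1  4.  32.1] [-0.1344 -0.0378  0.    ]
10 [-1.6  5.6 39.2] [-0.168  -0.0472  0.    ]
11 [-1.8  6.5 42.8] [-0.1848 -0.0519  0.    ]
slide dir per 100mm [ 26.5524 -94.5034  19.0809]
```

View pics/w1.png

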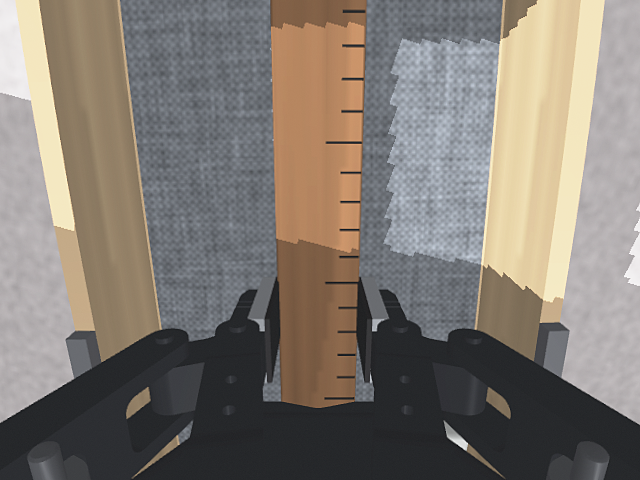

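The jaws hold the ruler squarely at (318, 330) and it still lies flat. Next I tilt it about its covered end, open end up.

Call:
{"method": "drive_tool", "body": {"commands": [{"hand":0.2,"translation":[0,0,0],"angular":[0,0,0]},{"hand":0.2,"translation":[-0.2,0.6,8.8],"angular":[-0.0336,-0.0094,0]},{"hand":0.2,"translation":[-0.4,1.5,17.6],"angular":[-0.0672,-0.0189,0]},{"hand":0.2,"translation":[-0.7,2.6,24.9],"angular":[-0.1008,-0.0283,0]},{"hand":0.2,"translation":[-1.1,4.0,32.1],"angular":[-0.1344,-0.0378,0]},{"hand":0.2,"translation":[-1.6,5.6,39.2],"angular":[-0.168,-0.0472,0]},{"hand":0.2,"translation":[-1.8,6.5,42.8],"angular":[-0.1848,-0.0519,0]},{"hand":0.2,"translation":[-1.8,6.5,42.8],"angular":[-0.1848,-0.0519,0]}], "force": 60}}

```text
t: 5.55
eef_pos: [0.5029, 0.0563, 0.0632]
tool_rot: [0.076, 0.601, 0.794, -0.058]
contact_force: [-0.1, -0.3, -1.5]
gripper_width: 0.327
grasp_force: 59.6
```

```bash
python3 - <<'E'
from h import *
o=bot.get_obs();print(o["eef_pos"],o["tool_rot"],o["gripper_width"],o["contact_force"],o["torque"])
a=snap("wrist","w2"); b=snap("side","s2")
b=cv2.resize(b[180:320,190:370],None,fx=3,fy=3)
cv2.imwrite("pics/c2.png",np.hstack([cv2.resize(a,(400,300)),cv2.resize(b,(400,300))])[:,:,::-1])
E
```

```text
[0.50289709 0.05626967 0.06317855] [ 0.07639275  0.60074846  0.79368495 -0.05770304] 0.32674084757369765 [-0.11057368 -0.33782294 -1.49541483] [ 0.18664314  0.06087555 -0.0140801 ]
```

View pics/c2.png

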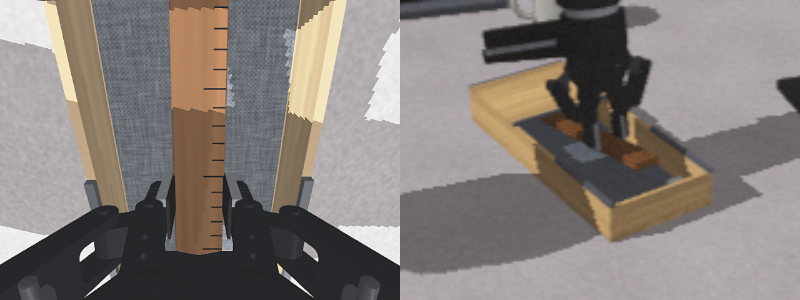

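The ruler is tilted open end up, with the far end still under the cover and almost no outside force. I'll draw it out along its own slant.

Call:
{"method": "drive_tool", "body": {"commands": [{"hand":0.2,"translation":[2.7,-9.5,1.9],"angular":[0,0,0]},{"hand":0.2,"translation":[6.6,-23.6,4.8],"angular":[0,0,0]},{"hand":0.2,"translation":[10.6,-37.8,7.6],"angular":[0,0,0]},{"hand":0.2,"translation":[14.6,-52,10.5],"angular":[0,0,0]},{"hand":0.2,"translation":[18.6,-66.2,13.4],"angular":[0,0,0]},{"hand":0.2,"translation":[18.6,-66.2,13.4],"angular":[0,0,0]}]}}

```text
t: 6.4
eef_pos: [0.5219, -0.0121, 0.0769]
tool_rot: [0.077, 0.602, 0.793, -0.058]
contact_force: [0.9, 0.0, -0.5]
gripper_width: 0.328
grasp_force: 59.6
```

Call:
{"method": "drive_tool", "body": {"commands": [{"hand":0.2,"translation":[4,-14.2,2.9],"angular":[0,0,0]},{"hand":0.2,"translation":[8,-28.4,5.7],"angular":[0,0,0]},{"hand":0.2,"translation":[11.9,-42.5,8.6],"angular":[0,0,0]},{"hand":0.2,"translation":[15.9,-56.7,11.4],"angular":[0,0,0]},{"hand":0.2,"translation":[18.6,-66.2,13.4],"angular":[0,0,0]},{"hand":0.2,"translation":[18.6,-66.2,13.4],"angular":[0,0,0]}]}}

```text
t: 7.15
eef_pos: [0.5403, -0.0776, 0.0901]
tool_rot: [0.077, 0.602, 0.793, -0.058]
contact_force: [0.2, -0.3, -1.6]
gripper_width: 0.325
grasp_force: 59.6
```

```bash
python3 - <<'E'
from h import *
o=bot.get_obs();print(o["t"],o["eef_pos"],o["contact_force"])
m=bot.camera_model("wrist")
a=snap("wrist","w3"); b=snap("side","s3")
p=o["eef_pos"]
b=cv2.resize(b[180:320,190:370],None,fx=3,fy=3)
cv2.imwrite("pics/c3.png",np.hstack([cv2.resize(a,(400,300)),cv2.resize(b,(400,300))])[:,:,::-1])
E
```

```text
7.15 [ 0.54026704 -0.07763627  0.09014046] [ 0.23622562 -0.29154409 -1.64380098]
```

View pics/c3.png

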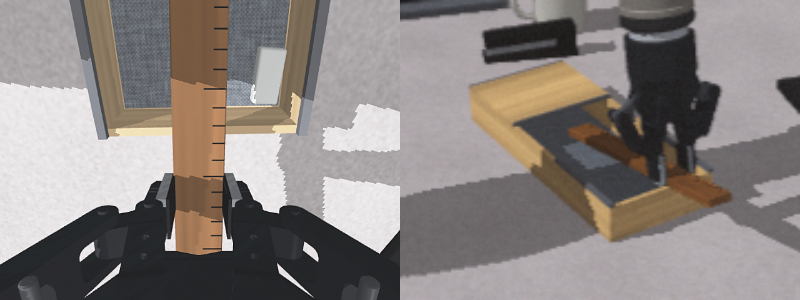

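The far end has cleared the cover edge (side crop near (575, 130)), and the eraser hasn't moved. Next I lift straight up, then level the ruler.

Call:
{"method": "drive_tool", "body": {"commands": [{"hand":0.2,"translation":[1,-4,15],"angular":[0,0,0]},{"hand":0.2,"translation":[2,-8,40],"angular":[0,0,0]},{"hand":0.2,"translation":[3,-10,70],"angular":[0,0,0]},{"hand":0.2,"translation":[3,-10,100],"angular":[0.037,0.0104,0]},{"hand":0.2,"translation":[3,-10,125],"angular":[0.074,0.0208,0]},{"hand":0.2,"translation":[3,-10,145],"angular":[0.111,0.0311,0]},{"hand":0.2,"translation":[3,-10,155],"angular":[0.148,0.0415,0]},{"hand":0.2,"translation":[3,-10,160],"angular":[0.1848,0.0519,0]},{"hand":0.2,"translation":[3,-10,160],"angular":[0.1848,0.0519,0]},{"hand":0.2,"translation":[3,-10,160],"angular":[0.1848,0.0519,0]},{"hand":0.2,"translation":[3,-10,160],"angular":[0.1848,0.0519,0]}]}}

```text
t: 8.62
eef_pos: [0.5429, -0.0861, 0.2497]
tool_rot: [-0.0, 0.604, 0.797, -0.0]
contact_force: [0.6, -0.0, -1.2]
gripper_width: 0.33
grasp_force: 59.6
```

```bash
python3 - <<'E'
from h import *
o=bot.get_obs();print(o["t"],o["eef_pos"],o["tool_rot"],o["contact_force"],o["torque"],o["gripper_width"],abs(o["joint_vel"]).max())
a=snap("wrist","w4"); b=snap("side","s4")
for c in ("wrist","side"):
  for d in bot.outline_of(c,"ruler")[:1]:
    print(c,d["score"],cv2.boxPoints(cv2.minAreaRect(np.argwhere(d["pixels"])[:,::-1].astype(np.float32))).round().tolist())
R=np.zeros(3); yaw=2*np.arctan2(o["tool_rot"][2],o["tool_rot"][1])-np.pi/2; v=np.array([-np.sin(yaw),np.cos(yaw),0])
for c in ("side",):
  print("expected ends",proj(c,[o["eef_pos"]+.21*v-[0,0,.008],o["eef_pos"]-.09*v-[0,0,.008]]))
b=cv2.resize(b[120:330,150:430],(400,300))
cv2.imwrite("pics/c4.png",np.hstack([cv2.resize(a,(400,300)),b])[:,:,::-1])
E
```

```text
8.625 [ 0.54285801 -0.08611397  0.24966943] [-1.21589244e-04  6.03569197e-01  7.97310563e-01 -2.75894382e-04] [ 0.56704039 -0.03460905 -1.15145076] [-0.05478515 -0.02484358  0.02224213] 0.3298617719805627 0.00313716359930632
wrist 0.93 [[270.0, 0.0], [366.0, 0.0], [366.0, 407.0], [270.0, 407.0]]
side 0.97 [[264.0, 177.0], [271.0, 167.0], [345.0, 216.0], [338.0, 226.0]]
expected ends [[270.06615392 172.28681888]
 [340.38507292 219.24342203]]
```

View pics/c4.png

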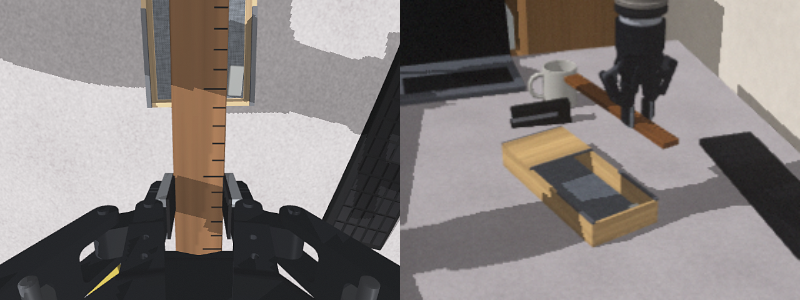

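The ruler is held level: the side outline ends at about (267, 172) and (341, 221), within 2 px of what I'd expect for a level ruler. It hangs about 18 cm above the box, and the eraser is in place.

```bash
python3 -c "
from station import bot
print(bot.hand_in())"
```

```text
the job is handed in; nothing more can be done
None
```

I drew the ruler out at a slant, open end first, from under the cover (at the +y end today) with no sign of it forcing the cover. I handed the job in at about 9 s, with the ruler held level and still about 18 cm above the box; nothing else appeared to move, though the sharpener never showed in any picture.

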